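Sweep loose fuse caps into the gathering fence

TASK

Clear the bench: with your fingertips, push the three loose white porcelain fuse caps along the bench into the blue three-sided fence, so that each one stands upright wholly inside it. Slide them only, never pick one up or tip it over, and leave everything else on the bench where it stands.

Things in the scene. Friction and masses are not known exactly. Their poses are not given: they have to be found in the camera images.
- fence: blue-painted three-sided fence, screwed to the bench, without a floor: straight walls 32 mm high and 6 mm thick enclose 120 mm of depth (its x) by 280 mm of width (its y); origin at bench level in the middle of the enclosed area; the open side, 280 mm wide, is at its x = -0.06, the back wall's inner face at x = +0.06, the side walls' inner faces at y = -0.14 and +0.14; a 3 mm high foot runs 22 mm outward round the outside
- fuse_cap_0: white porcelain screw cap of a fuse, a drum 40 mm in diameter and 30 mm tall with a small metal disc in its top, about 75 g, standing loose on the bench; origin at the centre of its underside, z up; it slides when pushed low down at its side
- fuse_cap_1: white porcelain screw cap of a fuse, a drum 40 mm in diameter and 30 mm tall with a small metal disc in its top, about 75 g, standing loose on the bench; origin at the centre of its underside, z up; it slides when pushed low down at its side
- fuse_cap_2: white porcelain screw cap of a fuse, a drum 40 mm in diameter and 30 mm tall with a small metal disc in its top, about 75 g, standing loose on the bench; origin at the centre of its underside, z up; it slides when pushed low down at its side
- insulator_a: bystander among the caps: white porcelain bobbin insulator, waisted, 42 mm in diameter, 46 mm tall, standing loose in one row with them; origin at the centre of its underside. Tall fixed equipment stands to the near left of the row (grey cabinet) and beyond it (leaning fuse board): come down to the row from above
- lampholder: bystander: dark brown lampholder, 43 mm in diameter, 62 mm tall, standing loose; origin at the centre of its underside
- tape_1: bystander: roll of black tape lying flat, 58 mm across, 19 mm high; origin at the centre of its underside
- pliers: bystander: pliers with red handles lying flat, 175 mm long (their y), 62 mm wide, 13 mm high; origin at the middle of the underside

How it is judged:
At the end, for the whole second after the job is handed in: all three fuse caps stand upright (within 0.15 rad) and at rest on the bench, wholly inside the fence: between its walls and not jutting out of its open side (cap centre at least 20 mm behind that line) (x of fuse_cap_0 in the frame of fence between -0.04 and 0.06 m and y of fuse_cap_0 in the frame of fence between -0.14 and 0.14 m and height (world z) of each of fuse_cap_0, fuse_cap_1, fuse_cap_2 below 0.006 m and angle between each of fuse_cap_0, fuse_cap_1, fuse_cap_2's own z axis and vertical below 0.15 rad and linear speed of each of fuse_cap_0, fuse_cap_1, fuse_cap_2 below 0.02 m/s and x of fuse_cap_1 in the frame of fence between -0.04 and 0.06 m and y of fuse_cap_1 in the frame of fence between -0.14 and 0.14 m and x of fuse_cap_2 in the frame of fence between -0.04 and 0.06 m and y of fuse_cap_2 in the frame of fence between -0.14 and 0.14 m); the robot touches nothing.
It fails at once if a fuse cap was lifted off the bench (more than 12 mm) (height (world z) of any of fuse_cap_0, fuse_cap_1, fuse_cap_2 above 0.012 m).
It fails at once if a fuse cap was tipped (more than 0.4 rad) (angle between any of fuse_cap_0, fuse_cap_1, fuse_cap_2's own z axis and vertical above 0.4 rad).
It fails at once if a bystander was moved more than 15 mm (distance of any of insulator_a, lampholder, tape_1, pliers from where it was at the start of the episode above 0.015 m).
It fails at once if a standing bystander was tipped over (angle between any of insulator_a, lampholder's own z axis and vertical above 0.4 rad).
It also fails if it takes over 61 s, if anything falls off the work surface, if the arm or the gripper's body presses on something with over 40 N, if the wrist force passes 120 N, or if a joint passes its speed limit or range.

ROBOT

A 7-joint arm with a two-finger parallel gripper is mounted at the origin on the work surface; the furniture and walls round the work are solid. World frame = base frame: x ahead of the robot, y to its left, z up, the work surface at z = 0. Lengths are in m, angles in rad, forces in N, time in s.
With the tool pointing down it reaches from about 0.425 to 0.925 m from the base axis. Payload 6.8 kg.
Tool frame: the origin (TCP) lies on the centre line of the jaws, within the pads' length; the fingertips stand ctrl.nose_length ahead of it and the grasp point (between the pads) lies 2 mm behind it (ctrl.nose_length is the distance from the TCP to the fingertips, in m); z points along the fingers, x is the direction in which the jaws open and shut, and the axes are right-handed (so a half turn about z gives the same grasp; the last joint's range is limited). The gripper opens to 88 mm and grips with 3 to 60 N. Pads are 20 mm wide; open, the fingers measure 115 mm over their backs; the gripper's body (75 mm by 178 mm) begins 61 mm behind the grasp point.
Start: joints at [-1.348, 0.477, 0.022, 1.555, -0.011, 1.109, -0.083], TCP at [0.219, 0.638, 0.24] pointing down, gripper open.
Joint ranges: [-2.96, 2.96], [-0.34, 2.1], [-1.41, 1.46], [0.24, 2.44], [-1.37, 4.51], [0.17, 1.92], [-2.96, 2.96]. Speed limits (rad/s): [2.39, 2.39, 3.14, 3.14, 3.14, 3.14, 3.14].

INTERFACE

Orientations are given as [roll, pitch, yaw] about the fixed x, y, z axes, in that order (R = Rz(yaw) Ry(pitch) Rx(roll)).
In Python, from workcell import ctrl gives the robot as it stands.
- The arm moves only by the tool arm_command, never from a script. Its argument "series" is a list of rows, each a list of 3 entries, a list of its own where there are three numbers: the shift along the tool's x, y, z in units of 0.75 m (1.0 is 0.75 m), then the turn about the tool's z in units of 60 degrees (1.0 is 60 degrees), then the closure, from -1 (fully open) to 1 (shut), so that 0 is half open. In form: [[[x, y, z], twist, gripper], ...]. A call has 1 to 12 rows; each row is the pose to reach, as a shift and turn from the pose commanded when the call began, along the tool's axes at that moment; what a row does not reach only later rows make up. A row lasts 1/10 s, in which the tool goes at most 50 mm and 8.59 degrees, less where a joint would pass 70% of its speed; a pose out of reach is approached as far as the arm can. A call with a number of a shift or a turn outside -1 to 1 is refused whole. A call with a gripper value outside its range is refused whole. The fingers move at their own pace and stop on an object; "newtons" is the grip in N (left out, the last holds). Time passes only in rows, so rows that repeat a pose let the fingers close. It gives the time, the measured TCP pose, the force and the opening at its end, in the units of the state.
- ctrl.sense(): the state, without advancing time (a new reading comes with each control period).
- ctrl.capture(name): name is "side" or "top"; returns a dict with "color" (400x640x3 uint8, red, green, blue), "depth" (400x640 float32, m along the optical axis (not along the pixel's ray), 0 where there is no reading), "fovy" (degrees; the focal length in pixels is half the picture's height over the tangent of half this angle, whatever the lens; pixels are square), "cx", "cy" (the principal point, pixels), "dist" ([k1, k2, p1, p2, k3] as OpenCV has them; the pictures are not rectified), "world_to_cam" (4x4, takes a point from world to camera coordinates). Camera axes: x right, y down, z forward; pixel columns grow to the right and rows downward; lengths in m; the calibration is good to about 2 mm. A picture is of the moment at which its call begins.
- ctrl.finish_job(): hands the job in, once; it reports no verdict.
The state is a dict: "t": time; "q": joint angles; "dq": joint speeds; "joint_torque": joint torques, N m; "eef_pos": TCP position; "ee_rot": TCP orientation; "ft_force": force on the tool from outside, world axes, zero at the start; "torque": the same for the moment, N m; "width": opening from 0.0 (shut) to 1.0 (fully open).
Only numpy, scipy, OpenCV 4.12 (cv2) and the standard library are available. Lean on these libraries where they do the work, as an engineer would, in place of code of your own. Each camera call takes 0.05 s, during which the arm holds its last target. There are 200 camera calls.

## Working session

There is one attempt and no reset: what is moved stays moved. The work goes in short steps, Python scripts to look and compute and a tool call to move; the robot and the scene stay as the last step left them, time stands still between calls to the robot, and variables do not carry over. Pictures are saved under pics/ and viewed, about 8 in all and at most 12, crops included, and the job is handed in when it is done.

Besides the shell and the picture viewer there is one more tool, called after "Request:" as name([rows], argument=value, ...), one row to a line, values as JSON. arm_command: Moves the arm, as the interface text tells. Shifts and turns lie within -1 to 1; 1 stands for 0.75 m of shift or 60 degrees of turn. Its arguments: {"type":"object","properties":{"series":{"type":"array","items":{"type":"array"}},"newtons":{"type":"number"}},"required":["series"]}

```bash
mkdir -p pics
cat > h.py <<'E'
import numpy as np, cv2
from workcell import ctrl
def cap(n):
    c=ctrl.capture(n); f=200/np.tan(np.radians(c['fovy']/2))
    c['K']=np.array([[f,0,c['cx']],[0,f,c['cy']],[0,0,1.]]); c['D']=np.array(c['dist'],float); c['T']=np.array(c['world_to_cam']); return c
def ray(c,uv,z):
    p=cv2.undistortPoints(np.array(uv,float).reshape(-1,1,2),c['K'],c['D']).reshape(-1,2)
    R,t=c['T'][:3,:3],c['T'][:3,3]; o=-R.T@t; d=np.c_[p,np.ones(len(p))]@R
    return o+d*((z-o[2])/d[:,2])[:,None]
def save(c,n): cv2.imwrite('pics/'+n,c['color'][:,:,::-1])
E
python3 - <<'E'
from h import *
s=ctrl.sense(); print(s, ctrl.nose_length)
for n in('top','side'):
    c=cap(n); save(c,n+'0.png'); R=c['T'][:3,:3]; print(n,-R.T@c['T'][:3,3],R[2],c['fovy'],c['dist'])
E
```

```text
{'t': 0.0, 'q': array([-1.34809675,  0.47775327,  0.02236073,  1.5564269 , -0.01147908,
        1.10930932, -0.08309181]), 'dq': array([-1.85500238e-03, -5.77232802e-04,  9.32070512e-04,  1.22254936e-04,
       -8.13474462e-04, -2.74701311e-03, -9.56000999e-05]), 'joint_torque': array([ 5.86181195e-04, -5.82857716e+01,  1.53485890e+00, -2.72624642e+01,
       -5.43444674e-02,  1.68582582e-02,  1.51417689e-04]), 'eef_pos': array([0.21908612, 0.6378595 , 0.23872389]), 'ee_rot': array([3.14143464e+00, 1.76132578e-03, 1.24001733e+00]), 'ft_force': array([-0.32891259, -0.33628737, -0.30490652]), 'torque': array([-0.00175252,  0.04466338,  0.01351967]), 'width': 0.9955817218346157} 0.017
top [ 0.29320926 -0.1498854   1.23978479] [ 0.20995315  0.01038919 -0.97765625] 47.76725835404366 [-0.05493619  0.          0.          0.          0.        ]
side [0.31636374 0.53535235 0.60361266] [ 0.22378492 -0.75628292 -0.61478163] 56.79588621764332 [-0.05733657  0.          0.          0.          0.        ]
```

View pics/top0.png

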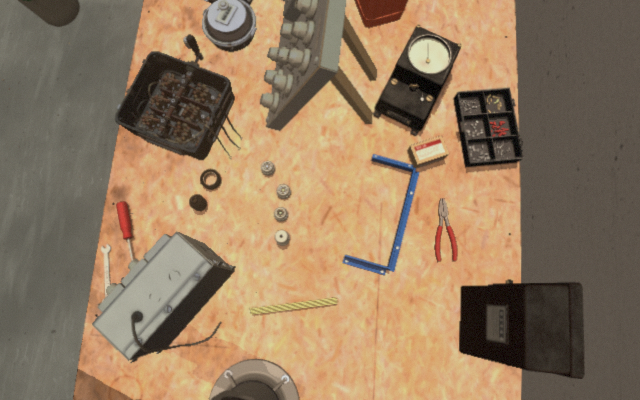

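View pics/side0.png

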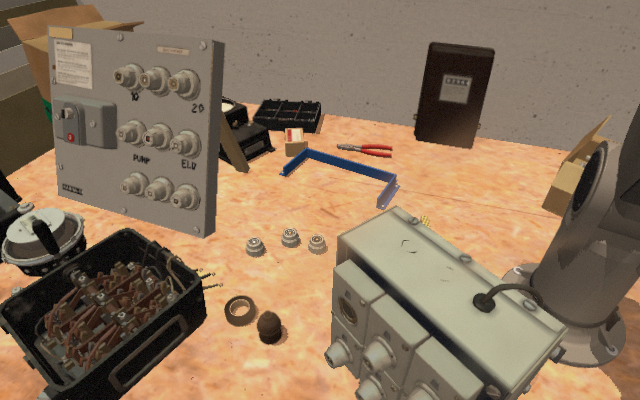

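Run:
```python
from h import *
c=cap('top')
uv=[(267,168),(283,191),(280,214),(282,237),(198,202),(210,180),(373,157),(416,168),(390,271),(345,260),(440,235),(255,390),(327,80),(267,126),(184,233),(235,265)]
for a,b in zip(uv,ray(c,uv,0.03)): print(a,b.round(3))
print(c['T'].round(3))
im=c['color'][140:280,180:430,::-1]; cv2.imwrite('pics/crop1.png',cv2.resize(im,None,fx=3.2,fy=3.2,interpolation=cv2.INTER_CUBIC))
```

```text
(267, 168) [0.625 0.025 0.03 ]
(283, 191) [ 0.563 -0.026  0.03 ]
(280, 214) [ 0.499 -0.024  0.03 ]
(282, 237) [ 0.437 -0.035  0.03 ]
(198, 202) [0.515 0.204 0.03 ]
(210, 180) [0.579 0.179 0.03 ]
(373, 157) [ 0.68  -0.268  0.03 ]
(416, 168) [ 0.657 -0.389  0.03 ]
(390, 271) [ 0.368 -0.329  0.03 ]
(345, 260) [ 0.388 -0.208  0.03 ]
(440, 235) [ 0.474 -0.461  0.03 ]
(255, 390) [ 0.043 -0.003  0.03 ]
(327, 80) [ 0.904 -0.122  0.03 ]
(267, 126) [0.749 0.037 0.03 ]
(184, 233) [0.427 0.23  0.03 ]
(235, 265) [0.352 0.083 0.03 ]
[[ 0.075 -0.997  0.006 -0.179]
 [-0.975 -0.075 -0.21   0.535]
 [ 0.21   0.01  -0.978  1.152]
 [ 0.     0.     0.     1.   ]]
```

View pics/crop1.png

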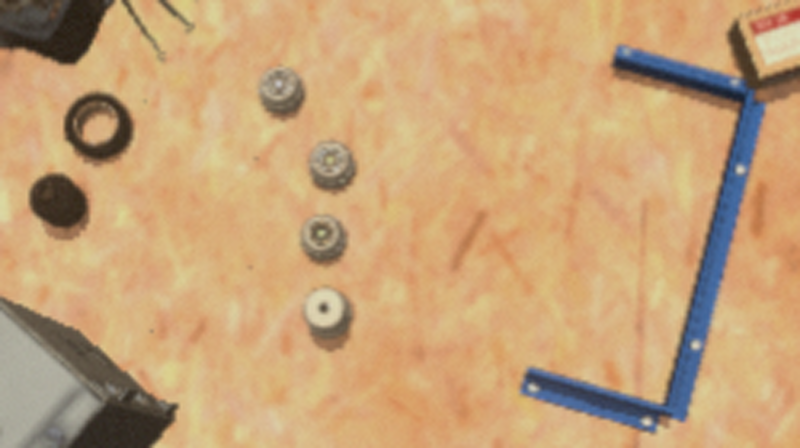

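```bash
cat >> h.py <<'E'
def cloud(c):
    v,u=np.mgrid[:400,:640]; p=cv2.undistortPoints(np.c_[u.ravel(),v.ravel()].astype(float).reshape(-1,1,2),c['K'],c['D']).reshape(-1,2)
    d=c['depth'].ravel(); P=np.c_[p,np.ones(len(p))]*d[:,None]
    return ((P-c['T'][:3,3])@c['T'][:3,:3]).reshape(400,640,3)
E
python3 - <<'E'
from h import *
c=cap('top'); P=cloud(c); X,Y,Z=P[...,0],P[...,1],P[...,2]
print('bench z',np.median(Z[200:240,310:350]))
m=((Z>.012)&(X>.36)&(X<.70)&(Y>-.15)&(Y<.25)&(c['depth']>0)).astype(np.uint8)
n,l,st,ce=cv2.connectedComponentsWithStats(m)
for i in range(1,n):
    if st[i,4]<30: continue
    k=l==i; zt=np.percentile(Z[k],90); t=k&(Z>zt-.008)
    v,u=np.nonzero(t); (a,b),r=cv2.minEnclosingCircle(np.c_[u,v].astype(np.float32))
    print(st[i],'zt',zt.round(3),'top mid',P[t][:,:2].mean(0).round(3),'r',r.round(1),ray(c,[(a,b)],zt)[0].round(3), 'ext',np.ptp(P[t],axis=0).round(3))
hsv=cv2.cvtColor(c['color'],cv2.COLOR_RGB2HSV)
b=cv2.inRange(hsv,(100,110,40),(125,255,255)).astype(bool)
b&=(Z>.02)&(X>.3)&(X<.75)&(Y<-.15)
Q=P[b][:,:2].astype(np.float32); box=cv2.minAreaRect(Q); print(len(Q),box,cv2.boxPoints(box).round(3), np.percentile(Z[b],[5,50,95]))
E
```

```text
bench z 0.00048170068564455795Traceback (most recent call last):
  File "<stdin>", line 10, in <module>
AttributeError: 'float' object has no attribute 'round'
```

Run:
```python
from h import *
c=cap('top'); P=cloud(c); X,Y,Z=P[...,0],P[...,1],P[...,2]
m=((Z>.012)&(X>.36)&(X<.70)&(Y>-.15)&(Y<.25)&(c['depth']>0)).astype(np.uint8)
n,l,st,ce=cv2.connectedComponentsWithStats(m)
for i in range(1,n):
    if st[i,4]<30: continue
    k=l==i; zt=np.percentile(Z[k],90); t=k&(Z>zt-.008)
    v,u=np.nonzero(t); (a,b),r=cv2.minEnclosingCircle(np.c_[u,v].astype(np.float32))
    print(st[i],'zt %.3f'%zt,'top mid',P[t][:,:2].mean(0).round(3),'r %.1f'%r,ray(c,[(a,b)],zt)[0].round(3), 'ext',np.ptp(P[t],axis=0).round(3))
hsv=cv2.cvtColor(c['color'],cv2.COLOR_RGB2HSV)
b=cv2.inRange(hsv,(100,110,40),(125,255,255)).astype(bool)
b&=(Z>.02)&(X>.3)&(X<.75)&(Y<-.15)
Q=P[b][:,:2].astype(np.float32); box=cv2.minAreaRect(Q); print(len(Q),box,cv2.boxPoints(box).round(3), np.percentile(Z[b],[5,50,95]))
```

```text
[179 128  45  32 632] zt 0.112 top mid [0.658 0.206] r 18.6 [0.669 0.211 0.112] ext [0.068 0.078 0.014]
[261 161  14  14 153] zt 0.032 top mid [0.631 0.025] r 5.7 [0.63  0.024 0.032] ext [0.032 0.029 0.012]
[200 169  21  20 220] zt 0.021 top mid [0.587 0.183] r 10.3 [0.585 0.182 0.021] ext [0.055 0.056 0.012]
[277 184  14  14 160] zt 0.031 top mid [ 0.567 -0.026] r 6.4 [ 0.566 -0.028  0.031] ext [0.033 0.034 0.011]
[189 194  17  16 211] zt 0.058 top mid [0.514 0.205] r 5.1 [0.514 0.204 0.058] ext [0.026 0.026 0.014]
[274 207  14  14 155] zt 0.032 top mid [ 0.503 -0.025] r 6.1 [ 0.503 -0.026  0.032] ext [0.031 0.033 0.01 ]
[149 231  76  31 918] zt 0.254 top mid [0.375 0.168] r 21.1 [0.361 0.163 0.254] ext [0.044 0.092 0.013]
[275 230  14  14 149] zt 0.049 top mid [ 0.438 -0.035] r 6.7 [ 0.438 -0.035  0.049] ext [0.032 0.035 0.012]
335 ((0.5283948183059692, -0.299090713262558), (0.12144246697425842, 0.2923130989074707), 78.65347290039062) [[ 0.373 -0.33 ]
 [ 0.66  -0.387]
 [ 0.684 -0.268]
 [ 0.397 -0.211]] [0.02725728 0.03192555 0.03609434]
```

Run:
```python
from h import *
fx=np.array([-.196,-.981]); fy=np.array([.981,-.196]); O=np.array([.529,-.296])
allP=[]
for n in('top','side'):
    c=cap(n); P=cloud(c)[c['depth']>0]; allP.append(P)
P=np.vstack(allP)
for nm,C in dict(A=(.63,.024),B=(.567,-.027),C=(.503,-.026)).items():
    C=np.array(C); d=C-O; print(nm,'fence',d@fx,d@fy)
    g=C-.05*fx; r=P[:,:2]-g; a,b=r@fx,r@fy
    k=(P[:,2]>.08)&(P[:,2]<.5)&(abs(a)<.1)&(abs(b)<.16)
    print(' tool at',g, 'near pts',k.sum())
    if k.any():
        for zl,zh in((.08,.12),(.12,.2),(.2,.5)):
            q=k&(P[:,2]>zl)&(P[:,2]<=zh)
            if q.any():
                o=np.maximum(abs(a[q])-.0375,abs(b[q])-.089); i=o.argmin(); print('  z',zl,zh,'clear %.3f'%o[i],P[q][i].round(3))
```

```text
A fence -0.33371599999999996 0.03636099999999998
 tool at [0.6398  0.07305] near pts 3601
  z 0.08 0.12 clear 0.024 [0.745 0.022 0.083]
  z 0.12 0.2 clear 0.028 [0.746 0.007 0.121]
  z 0.2 0.5 clear 0.037 [ 0.746 -0.025  0.201]
B fence -0.271337 -0.01544600000000007
 tool at [0.5768  0.02205] near pts 0
C fence -0.25977399999999995 -0.07842600000000002
 tool at [0.5128  0.02305] near pts 128
  z 0.08 0.12 clear 0.061 [0.384 0.148 0.086]
  z 0.12 0.2 clear 0.060 [0.386 0.147 0.149]
  z 0.2 0.5 clear 0.062 [0.384 0.148 0.207]
```

Request:
arm_command([
  [[0,0,-0.06],0,0.4],
  [[0,0,-0.12],0.1,0.4],
  [[-0.02,0.02,-0.18],0.2,0.4],
  [[-0.06,0.07,-0.21],0.3,0.4],
  [[-0.1,0.12,-0.21],0.4,0.4],
  [[-0.15,0.17,-0.21],0.5,0.4],
  [[-0.19,0.22,-0.21],0.6,0.4],
  [[-0.23,0.27,-0.21],0.7,0.4],
  [[-0.28,0.32,-0.21],0.8,0.4],
  [[-0.32,0.37,-0.21],0.9,0.4],
  [[-0.36,0.42,-0.21],1,0.4],
  [[-0.41,0.47,-0.21],1,0.4],
])

```text
t: 1.55
eef_pos: [0.4522, 0.234, 0.3974]
ee_rot: [-3.141, -0.001, 0.19]
ft_force: [0.3, -0.0, 0.1]
width: 0.3
```

Request:
arm_command([
  [[0.02,0.06,0],0.1,0.4],
  [[0.04,0.12,0],0.2,0.4],
  [[0.06,0.18,0],0.3,0.4],
  [[0.08,0.24,0],0.37,0.4],
  [[0.109,0.308,0],0.37,0.4],
  [[0.109,0.308,0.06],0.37,0.4],
  [[0.109,0.308,0.12],0.37,0.4],
  [[0.109,0.308,0.18],0.37,0.4],
  [[0.109,0.308,0.24],0.37,0.4],
  [[0.109,0.308,0.28],0.37,0.4],
  [[0.109,0.308,0.28],0.37,0.4],
  [[0.109,0.308,0.28],0.37,0.4],
])

```text
t: 2.75
eef_pos: [0.5763, 0.0246, 0.1878]
ee_rot: [3.141, -0.0, -0.195]
ft_force: [1.6, -1.4, 0.4]
width: 0.296
```

Run:
```python
from h import *
s=ctrl.sense(); print(s['eef_pos'],s['ee_rot'],s['q'])
c=cap('side'); save(c,'s1.png')
```

```text
[0.57626132 0.02463045 0.18783421] [ 3.14134241e+00 -1.30644458e-04 -1.94843380e-01] [-0.5971623   0.41664476  0.57904751  1.87733888 -0.27986186  0.92858318
 -0.08268824]
```

View pics/s1.png

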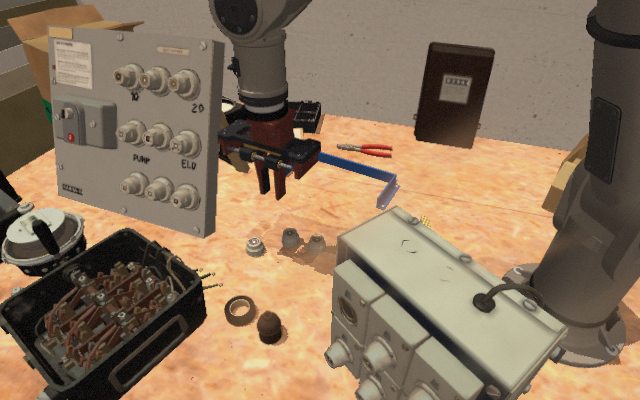

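Request:
arm_command([
  [[0,0,0.06],0,0.4],
  [[0,0,0.12],0,0.4],
  [[0,0,0.17],0,0.4],
  [[0,0,0.2],0,0.4],
  [[0,0,0.217],0,0.4],
  [[0,0,0.217],0,0.4],
  [[0,0.01,0.217],0,0.4],
  [[0,0.02,0.217],0,0.4],
  [[0,0.03,0.217],0,0.4],
  [[0,0.04,0.217],0,0.4],
  [[0,0.05,0.217],0,0.4],
  [[0,0.06,0.217],0,0.4],
])

```text
t: 4.0
eef_pos: [0.5677, -0.0195, 0.0249]
ee_rot: [-3.14, -0.001, -0.194]
ft_force: [1.4, 2.0, 4.0]
width: 0.299
```

Run:
```python
from h import *
c=cap('side'); im=c['color'][190:290,220:400,::-1]; cv2.imwrite('pics/s2.png',cv2.resize(im,None,fx=4,fy=4,interpolation=cv2.INTER_CUBIC))
```

```text
(no output)
```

View pics/s2.png

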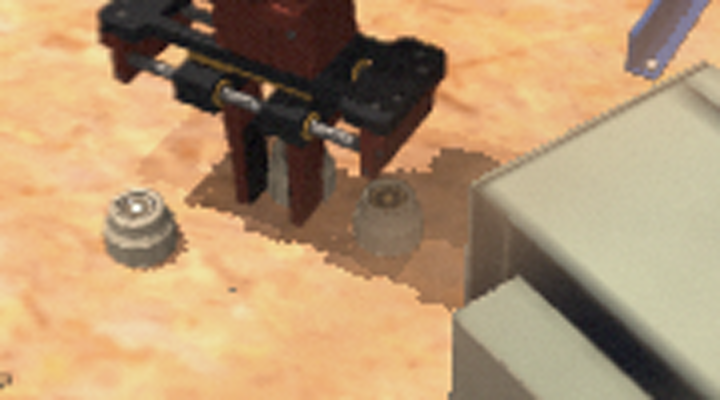

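Request:
arm_command([
  [[0,0.02,0],0,0.4],
  [[0,0.04,0],0,0.4],
  [[0,0.06,0],0,0.4],
  [[0,0.08,0],0,0.4],
  [[0,0.1,0],0,0.4],
  [[0,0.12,0],0,0.4],
  [[0,0.14,0],0,0.4],
  [[0,0.16,0],0,0.4],
  [[0,0.18,0],0,0.4],
  [[0,0.2,0],0,0.4],
  [[0,0.22,0],0,0.4],
  [[0,0.24,0],0,0.4],
])

```text
t: 5.25
eef_pos: [0.532, -0.1971, 0.0244]
ee_rot: [-3.141, 0.0, -0.195]
ft_force: [1.2, 4.2, 4.5]
width: 0.301
```

Request:
arm_command([
  [[0,0.02,0],0,0.4],
  [[0,0.04,0],0,0.4],
  [[0,0.06,0],0,0.4],
  [[0,0.08,0],0,0.4],
  [[0,0.1,0],0,0.4],
  [[0,0.11,0],0,0.4],
  [[0,0.118,0],0,0.4],
  [[0,0.118,0],0,0.4],
])

```text
t: 6.05
eef_pos: [0.5146, -0.284, 0.0242]
ee_rot: [3.141, 0.0, -0.196]
ft_force: [0.4, 0.5, 0.9]
width: 0.298
```

Request:
arm_command([
  [[0,-0.03,0],0,0.4],
  [[0,-0.06,-0.02],0,0.4],
  [[0,-0.06,-0.08],0,0.4],
  [[0,-0.06,-0.14],0,0.4],
  [[0,-0.06,-0.2],0,0.4],
  [[-0.02,-0.12,-0.22],0,0.4],
  [[-0.04,-0.18,-0.22],0,0.4],
  [[-0.05,-0.24,-0.22],0,0.4],
  [[-0.06,-0.3,-0.22],0,0.4],
  [[-0.08,-0.36,-0.22],0,0.4],
  [[-0.081,-0.409,-0.22],0,0.4],
  [[-0.081,-0.409,-0.22],0,0.4],
])

```text
t: 7.25
eef_pos: [0.515, 0.0356, 0.1887]
ee_rot: [-3.141, 0.001, -0.186]
ft_force: [-0.4, 0.1, -0.6]
width: 0.299
```

```bash
cat >> h.py <<'E'
def caps():
    c=cap('top'); P=cloud(c); X,Y,Z=P[...,0],P[...,1],P[...,2]
    fx=np.array([-.196,-.981]); fy=np.array([.981,-.196]); O=np.array([.529,-.296])
    hsv=cv2.cvtColor(c['color'],cv2.COLOR_RGB2HSV); blue=cv2.inRange(hsv,(95,80,30),(130,255,255))>0
    m=((Z>.012)&(Z<.08)&(X>.36)&(X<.70)&(Y>-.4)&(Y<.25)&~blue).astype(np.uint8)
    n,l,st,ce=cv2.connectedComponentsWithStats(m)
    for i in range(1,n):
        if st[i,4]<60: continue
        k=l==i; zt=np.percentile(Z[k],90); t=k&(Z>zt-.008); q=P[t][:,:2].mean(0)
        print(st[i],'zt %.3f'%zt,q.round(3),'fence',((q-O)@fx).round(3),((q-O)@fy).round(3))
    return c
E
python3 - <<'E'
from h import *
print(ctrl.sense()['eef_pos']); save(caps(),'t2.png')
E
```

```text
[0.51498999 0.03564233 0.1887238 ]
[410 151  12  16 143] zt 0.050 [ 0.685 -0.389] fence 0.06 0.171
[264 161  11  14 113] zt 0.031 [0.63  0.021] fence -0.331 0.037
[385 173  27  94 108] zt 0.032 [ 0.499 -0.347] fence 0.056 -0.02
[274 207  14  14 153] zt 0.032 [ 0.503 -0.025] fence -0.261 -0.079
[376 212  15  15 166] zt 0.032 [ 0.51  -0.307] fence 0.014 -0.017
[275 230  15  14 156] zt 0.049 [ 0.438 -0.035] fence -0.238 -0.141
```

View pics/t2.png

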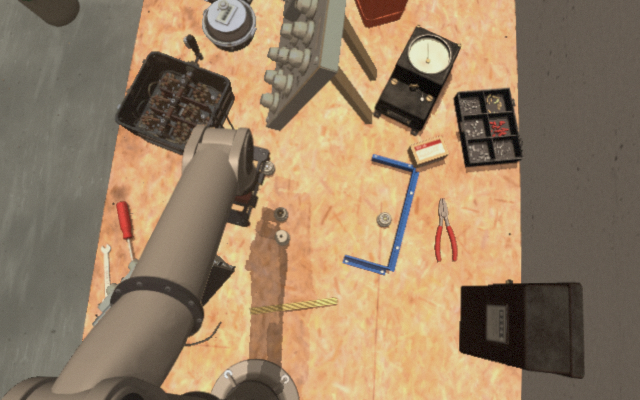

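Request:
arm_command([
  [[0,0,0.06],0,0.4],
  [[0,0,0.12],0,0.4],
  [[0,0,0.17],0,0.4],
  [[0,0,0.2],0,0.4],
  [[0,0,0.22],0,0.4],
  [[0,0,0.22],0,0.4],
  [[0,0.01,0.22],0,0.4],
  [[0,0.02,0.22],0,0.4],
  [[0,0.03,0.22],0,0.4],
  [[0,0.04,0.22],0,0.4],
  [[0,0.05,0.22],0,0.4],
  [[0,0.06,0.22],0,0.4],
])

```text
t: 8.5
eef_pos: [0.5065, -0.0147, 0.0248]
ee_rot: [-3.141, -0.001, -0.195]
ft_force: [0.6, 1.1, 2.0]
width: 0.297
```

Request:
arm_command([
  [[0,0.02,0],0,0.4],
  [[0,0.04,0],0,0.4],
  [[0,0.06,0],0,0.4],
  [[0,0.08,0],0,0.4],
  [[0,0.1,0],0,0.4],
  [[0,0.12,0],0,0.4],
  [[0,0.14,0],0,0.4],
  [[0,0.16,0],0,0.4],
  [[0,0.18,0],0,0.4],
  [[0,0.2,0],0,0.4],
  [[0,0.22,0],0,0.4],
  [[0,0.24,0],0,0.4],
])

```text
t: 9.7
eef_pos: [0.4715, -0.1914, 0.0246]
ee_rot: [-3.141, -0.0, -0.194]
ft_force: [0.3, 2.2, 1.8]
width: 0.302
```

Request:
arm_command([
  [[0,0.02,0],0,0.4],
  [[0,0.04,0],0,0.4],
  [[0,0.06,0],0,0.4],
  [[0,0.08,0],0,0.4],
  [[0,0.09,0],0,0.4],
  [[0,0.1,0],0,0.4],
  [[0,0.107,0],0,0.4],
  [[0,0.107,0],0,0.4],
])

```text
t: 10.5
eef_pos: [0.4559, -0.2702, 0.0244]
ee_rot: [3.141, -0.0, -0.195]
ft_force: [1.0, 0.0, -0.0]
width: 0.297
```

Request:
arm_command([
  [[0,-0.03,0],0,0.4],
  [[0,-0.06,-0.02],0,0.4],
  [[0,-0.06,-0.08],0,0.4],
  [[0,-0.06,-0.14],0,0.4],
  [[0,-0.06,-0.2],0,0.4],
  [[0.01,-0.12,-0.22],0,0.4],
  [[0.02,-0.18,-0.22],0,0.4],
  [[0.04,-0.24,-0.22],0,0.4],
  [[0.06,-0.3,-0.22],0,0.4],
  [[0.08,-0.36,-0.22],0,0.4],
  [[0.1,-0.42,-0.22],0,0.4],
  [[0.12,-0.48,-0.22],0,0.4],
])

```text
t: 11.7
eef_pos: [0.6143, 0.0683, 0.1892]
ee_rot: [3.141, 0.0, -0.194]
ft_force: [-0.4, -0.6, 0.8]
width: 0.301
```

Request:
arm_command([
  [[0.015,-0.026,0],0,0.4],
  [[0.033,-0.026,0],0,0.4],
  [[0.033,-0.026,0],0,0.4],
  [[0.033,-0.026,0],0,0.4],
])

```text
t: 12.1
eef_pos: [0.6413, 0.0799, 0.1889]
ee_rot: [3.141, 0.001, -0.195]
ft_force: [0.1, -0.2, -0.2]
width: 0.304
```

Run:
```python
from h import *
s=ctrl.sense();print(s['eef_pos'],s['ee_rot']); caps(); c=cap('side'); save(c,'s3.png')
```

```text
[0.64129727 0.07990379 0.18889505] [ 3.14057574e+00  8.51403618e-04 -1.95439746e-01]
[410 151  12  17 145] zt 0.051 [ 0.685 -0.389] fence 0.06 0.171
[261 161  14  14 157] zt 0.032 [0.631 0.024] fence -0.334 0.037
[201 169  20  19 192] zt 0.021 [0.587 0.18 ] fence -0.478 -0.036
[193 194  13  16 141] zt 0.054 [0.514 0.199] fence -0.483 -0.112
[376 212  15  15 165] zt 0.032 [ 0.509 -0.307] fence 0.015 -0.017
[275 230  14  14 150] zt 0.049 [ 0.438 -0.035] fence -0.238 -0.141
[370 233  15  14 159] zt 0.031 [ 0.45  -0.293] fence 0.012 -0.078
[199 241  26  21  65] zt 0.075 [0.382 0.144] fence -0.402 -0.231
```

View pics/s3.png

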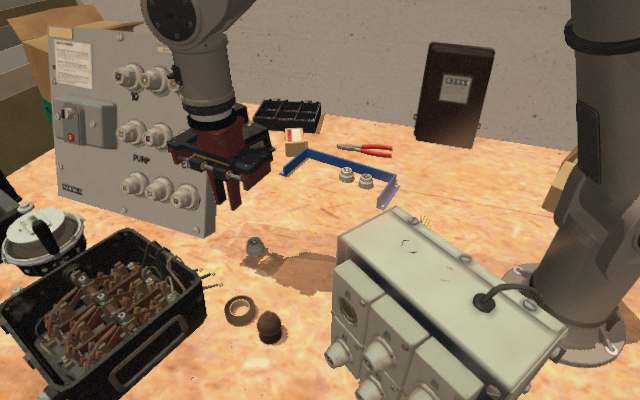

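Request:
arm_command([
  [[0,0.012,0.06],0,0.4],
  [[0,0.012,0.11],0,0.4],
  [[0,0.012,0.15],0,0.4],
  [[0,0.012,0.18],0,0.4],
  [[0,0.012,0.2],0,0.4],
  [[0,0.012,0.22],0,0.4],
  [[0,0.015,0.22],0,0.4],
  [[0,0.025,0.22],0,0.4],
  [[0,0.035,0.22],0,0.4],
  [[0,0.045,0.22],0,0.4],
  [[0,0.055,0.22],0,0.4],
  [[0,0.065,0.22],0,0.4],
])

```text
t: 13.4
eef_pos: [0.633, 0.0325, 0.0252]
ee_rot: [-3.14, -0.001, -0.195]
ft_force: [1.2, 2.6, 1.5]
width: 0.298
```

Request:
arm_command([
  [[0,0.02,0],0,0.4],
  [[0,0.04,0],0,0.4],
  [[0,0.06,0],0,0.4],
  [[0,0.08,0],0,0.4],
  [[0.002,0.1,0],0,0.4],
  [[0.004,0.12,0],0,0.4],
  [[0.006,0.14,0],0,0.4],
  [[0.008,0.16,0],0,0.4],
  [[0.01,0.18,0],0,0.4],
  [[0.012,0.2,0],0,0.4],
  [[0.014,0.22,0],0,0.4],
  [[0.016,0.24,0],0,0.4],
])

```text
t: 14.6
eef_pos: [0.6091, -0.1469, 0.0246]
ee_rot: [-3.141, 0.0, -0.195]
ft_force: [1.1, 4.5, 5.8]
width: 0.302
```

Request:
arm_command([
  [[0.002,0.02,0],0,0.4],
  [[0.004,0.04,0],0,0.4],
  [[0.006,0.06,0],0,0.4],
  [[0.008,0.08,0],0,0.4],
  [[0.01,0.1,0],0,0.4],
  [[0.012,0.12,0],0,0.4],
  [[0.014,0.14,0],0,0.4],
  [[0.014,0.16,0],0,0.4],
  [[0.014,0.18,0],0,0.4],
  [[0.014,0.19,0],0,0.4],
  [[0.014,0.2,0],0,0.4],
  [[0.014,0.2,0],0,0.4],
])

```text
t: 15.8
eef_pos: [0.5896, -0.2973, 0.0244]
ee_rot: [3.141, 0.001, -0.196]
ft_force: [-0.1, 0.6, 2.1]
width: 0.303
```

Request:
arm_command([
  [[0,-0.03,0],0,0.4],
  [[0,-0.06,-0.02],0,0.4],
  [[0,-0.06,-0.08],0,0.4],
  [[0,-0.06,-0.14],0,0.4],
  [[0,-0.06,-0.2],0,0.4],
  [[0,-0.12,-0.22],0,0.4],
  [[0,-0.18,-0.22],0,0.4],
  [[0,-0.24,-0.22],0,0.4],
  [[0,-0.3,-0.22],0,0.4],
  [[0,-0.3,-0.22],0,0.4],
  [[0,-0.3,-0.22],0,0.4],
])

```text
t: 16.9
eef_pos: [0.6334, -0.0747, 0.1884]
ee_rot: [3.14, 0.002, -0.193]
ft_force: [-0.3, -0.3, -0.9]
width: 0.301
```

Run:
```python
from h import *
s=ctrl.sense();print(s['eef_pos'],s['ft_force'],s['dq'].round(3)); save(caps(),'t4.png')
```

```text
[ 0.63342261 -0.07466489  0.1884156 ] [-0.31647716 -0.33797224 -0.93198599] [ 0.037 -0.004  0.043  0.003  0.005  0.001  0.004]
[185 132  17  16 129] zt 0.077 [0.685 0.236] fence -0.553 0.049
[186 134  30  26 224] zt 0.073 [0.662 0.202] fence -0.515 0.033
[410 151  12  18 145] zt 0.051 [ 0.684 -0.389] fence 0.061 0.17
[200 169  19  20 151] zt 0.022 [0.591 0.192] fence -0.491 -0.035
[382 186  15  14 159] zt 0.031 [ 0.585 -0.319] fence 0.012 0.059
[189 194  13  12  69] zt 0.062 [0.517 0.21 ] fence -0.494 -0.111
[376 212  15  15 164] zt 0.031 [ 0.51  -0.307] fence 0.014 -0.017
[275 230  15  15 148] zt 0.049 [ 0.438 -0.035] fence -0.239 -0.141
[370 233  15  14 159] zt 0.032 [ 0.45  -0.292] fence 0.011 -0.078
```

View pics/t4.png

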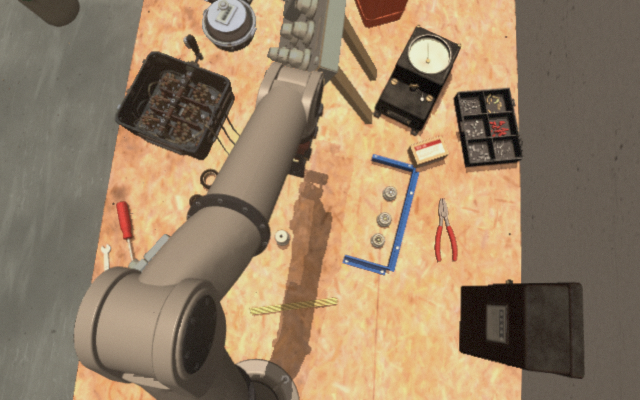

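The three caps are upright inside the fence at pixels (389,193), (385,219) and (377,240). The insulator is still at (282,237), and the tool is clear of everything.

```bash
python3 -c "
from workcell import ctrl
print(ctrl.finish_job())"
```

```text
the job is handed in; nothing more can be done
None
```

I pushed all three fuse caps into the fence with the fingers part-open as a cradle (about 26 mm), sliding them low along the bench. The job was handed in at about 17 s of the 61 s allowed; it reports no verdict.

- **Caps:** the last top view puts them at (x, y) = (0.012, 0.059), (0.014, -0.017) and (0.011, -0.078) m in the fence frame. That is well inside the limits. Their tops measured 31–32 mm high, so they are upright.
- **Insulator:** it measured within about 1 mm of where it started.
- **Lampholder and tape:** the arm partly hid both in the last view, so their last readings, 5–11 mm off the first, say little. The tool never came near either.
- **Pliers:** I checked them only by eye. They look unmoved, and the tool never came near them.
- **Arm:** at hand-in the tool was clear, 0.19 m above the bench, and the wrist force was about 1 N.

No checks failed.

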